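# Fit the filter basket into the portafilter

### The arm

A 7-joint arm with a two-finger parallel gripper is mounted at the origin on the work surface. World frame = base frame: x ahead of the robot, y to its left, z up, the work surface at z = 0. Lengths are in m, angles in rad, forces in N, time in s.
With the tool pointing down it reaches from about 0.4 to 0.85 m from the base axis. Payload 4.5 kg.
Tool frame: the origin (TCP) lies between the finger pads; the fingertips stand 19 mm ahead of it and the grasp point (between the pads) is the TCP; z points along the fingers, x is the direction in which the jaws open and shut, and the axes are right-handed (so a half turn about z gives the same grasp; the last joint's range is limited). The gripper opens to 88 mm and grips with 3 to 60 N. Pads are 18 mm wide; open, the fingers measure 123 mm over their backs; the gripper's body (75 mm by 187 mm) begins 45 mm behind the grasp point.
Start: joints at [-1.213, 0.689, -0.195, 1.565, 0.157, 0.902, -0.215], TCP at [0.199, 0.593, 0.258] pointing down, gripper open.
Joint ranges: [-3.01, 3.01], [-0.46, 2.08], [-1.47, 1.51], [0.13, 2.56], [-1, 4.14], [0.04, 2.09], [-2.66, 2.66]. Speed limits (rad/s): [2.57, 2.57, 3.14, 3.14, 3.14, 3.14, 3.14].

### API

Orientations are given as a rotation vector (axis times angle).
In Python, from bench import sensors, eyes, robot gives the robot as it stands.
- The arm moves only by the tool carry_out, never from a script. Its argument "moves" is a list of rows, each a list of 7 numbers: the shift along the tool's x, y, z in cm, then the turn, a rotation vector about the tool's x, y, z in degrees, then the closure in counts, from 0 (fully open) to 255 (shut). In form: [[x, y, z, rx, ry, rz, jaw], ...]. A call has 1 to 20 rows; each row shifts and turns the pose as measured when the row begins, along the tool's axes as they then stand; what a row does not reach is not made up. A row lasts 1/12 s, in which the tool goes at most 41.7 mm and 7.16 degrees, less where a joint would pass 70% of its speed; a pose out of reach is approached as far as the arm can. A call is refused whole if a number of a shift passes 4.17 or a number of a turn 7.16, either way. A call with a gripper value outside its range is refused whole. The fingers move at their own pace and stop on an object; the grip force is fixed at half the most. Time passes only in rows, so rows that do not move let the fingers close. It gives the time, the measured TCP pose, the force and the opening at its end, in the units of the state.
- sensors.read_state(): the state, without advancing time (a new reading comes with each control period).
- eyes.snapshot(name): name is "scene" or "top"; returns the picture (420x560x3 uint8, red, green, blue); there is no depth.
- eyes.calibration(name): a dict with "fx", "fy", "cx", "cy" (pixels), "position" and "attitude" of the camera in the world. Camera axes: x right, y up, looking along -z (the intrinsics and any distortion apply to the point x, -y, -z); pixel columns grow to the right and rows downward; lengths in m; the calibration is good to about 2 mm. A picture is of the moment at which its call begins. calibration takes no time and is no camera call.
- robot.finish_job(): hands the job in, once; it reports no verdict.
The state is a dict: "clock": time; "joints": joint angles; "joint_velocities": joint speeds; "joint_efforts": joint torques, N m; "ee_pos": TCP position; "tool_rot": TCP orientation; "contact_force": force on the tool from outside, world axes, zero at the start; "wrist_torque": the same for the moment, N m; "opening": finger opening in m.
Only numpy, scipy, OpenCV 4.12 (cv2) and the standard library are available. Lean on these libraries where they do the work, as an engineer would, in place of code of your own. Each camera call takes 0.05 s, during which the arm holds its last target.

### The job

Get the portafilter ready for the next double shot: pull the drawer under the cups right out to its stop, take out the deep (double) filter basket and press it down, upright, into the portafilter clamped in the tamping stand until it snaps past the wire spring and its rim sits fully home all round. Do not let go of the job there: finish with the fingers still on the basket, pressing it firmly down. Leave the shallow basket in the drawer and do not shift or knock over the other things on the counter.

Things in the scene. Friction and masses are not known exactly. Their poses are not given: they have to be found in the camera images.
- drawer (a joint): drawer of the low steel drawer unit: 0 m = shut, 0.170 m = fully out against its stop. It runs straight out of the unit's front against about 1.5 N of friction plus 5 N per m/s, and stays where it is left. Starts shut or up to 0.015 m ajar.
- unit: the fixed drawer unit: steel box 300 mm wide, 280 mm deep, 100 mm high, a row of cups on its flat top, set back 130 mm from the front edge. Origin: on the counter, below the middle of its front edge; x points into the unit, z up.
- drawer_handle (a point): middle of the drawer's bar handle: a level round bar 10 mm thick, 130 mm long, 77 mm above the counter, its axis 40 mm off the drawer's front, on posts 50 mm either side of the middle. Shut, it is 56 mm in front of the unit's 100 mm high top. x points into the unit (the drawer pulls out along -x), y along the bar, z up.
- drawer_floor (a point): point on the drawer's floor, midway between the two baskets' places, 85 mm behind the back of the front panel, 20 mm above the counter. The tray is 268 mm wide inside, its walls reach 64 mm above the counter, its front panel 96 mm. x points into the unit, z up.
- deep_basket: the double basket, the one to fit: plain steel cup, open upwards, 32 mm high, straight wall 49 mm across (46 inside), perforated floor, rolled rim 66 mm across and 5 mm thick (27 to 32 mm above the foot), rounded bead 55 mm across, 14 mm above the foot. 30 to 65 g. Stands loose in the drawer's front part, about 62 mm left or right of its middle. Origin: centre of its underside; z up.
- deep_basket_rim (a point): centre of the deep basket, level with the underside of its rolled rim (27 mm above its foot); z up along its axis. It lies on seat when the basket is home.
- shallow_basket: the single basket, to be left in the drawer: same rim, 66 mm across, but only 23 mm high, its bottom stepped in to 33 mm across. Stands beside the deep one, on the other side of the drawer's middle. Origin: centre of its underside, z up.
- seat (a point): centre of the top edge of the portafilter's bowl, 100 mm above the counter: round, 63 mm outside, 59 mm inside, 39 mm deep, mouth up. The basket's rim comes to rest on this edge. x points away from the portafilter's handle, z up.
- portafilter: portafilter and tamping stand, one fixed thing: dark wooden foot 150 x 135 mm, steel bowl, black handle reaching 195 mm from the bowl's centre along -x, level, 78 mm up. Cheeks and lugs beside the bowl stay below 92 mm. Origin: on the counter under the bowl's centre; z up.
- spring (a point): centre of the bowl, level with six humps of a wire spring, 8 mm below its edge, 52 mm free between them. The basket's bead first rests on them, its rim's underside about 9 mm above the edge; pushed down evenly with about 8 to 13 N it pops past, the force falls to almost nothing over the next 3 to 5 mm and the rim lands on the edge.
- tamper: bystander: steel tamper standing on its 47 mm disc, 90 mm high, close beside the tamping stand. Origin: centre of its underside, z up.
- pitcher: bystander: steel milk pitcher 92 mm across, 105 mm high, with a bar handle. Origin: centre of its underside, z up.
- cup: bystander: white espresso cup 62 mm across, 56 mm high. Origin: centre of its underside, z up.
- shot_glass: bystander: small glass 50 mm across, 62 mm high, standing on a black scale 20 mm high. Origin: centre of its underside, z up.
- group_brush: bystander: cleaning brush 160 mm long lying on the counter at the left. Origin: centre of its underside, x along it.
- bowl_edge: the top 4 mm of the portafilter's steel bowl, fixed: the round edge on which the basket's rim comes to rest. Origin: on the bowl's axis, 96 mm above the counter; z up.

How it is judged:
By the outcome, as a careful person would: the job done as asked, in the order asked, and still so for the second after the job is handed in, while the arm keeps its last pose, push and grip.
It also fails if it takes over 72 s, if anything falls off the work surface, if the arm or the gripper's body presses on something with over 40 N, if the wrist force passes 120 N, or if a joint passes its speed limit or range.

## Working session

There is one attempt and no reset: what is moved stays moved. The work goes in short steps, Python scripts to look and compute and a tool call to move; the robot and the scene stay as the last step left them, time stands still between calls to the robot, and variables do not carry over. Pictures are saved under pics/ and viewed, and the job is handed in when it is done.

Besides the shell and the picture viewer there is one more tool, called after ">>>" by a JSON object that holds its "api" and its "payload", one argument or row to a line. carry_out: Moves the arm, as the interface text tells. Its arguments: {"type":"object","properties":{"moves":{"type":"array"}},"required":["moves"]}

```bash
ls; mkdir -p pics; python3 - <<'E'
from bench import sensors, eyes, robot
import cv2
for n in("scene","top"):
    im=eyes.snapshot(n); cv2.imwrite(f"pics/{n}0.png",cv2.cvtColor(im,cv2.COLOR_RGB2BGR)); print(eyes.calibration(n))
print(sensors.read_state())
E
```

```text
pics
{'fx': 394.0546957526163, 'fy': 394.0546957526163, 'cx': 285.12787238345175, 'cy': 202.00504193266045, 'position': array([ 1.25625823, -0.80684445,  1.06379934]), 'attitude': array([0.78342765, 0.27534364, 0.6878113 ])}
{'fx': 476.6657965708434, 'fy': 476.6657965708434, 'cx': 280.66113777146876, 'cy': 207.95789425446128, 'position': array([ 0.38461684, -0.01342632,  1.52894016]), 'attitude': array([ 0.11658164, -0.1005332 , -1.57706814])}
{'clock': 0.1, 'joints': array([-1.2132043 ,  0.68989606, -0.19450035,  1.56620514,  0.15727771,
        0.90249683, -0.2150748 ]), 'joint_velocities': array([-4.56848066e-04, -4.07725541e-03,  4.66057964e-05, -2.53955528e-03,
       -1.44618018e-03, -1.47590120e-03,  1.63498359e-03]), 'joint_efforts': array([-2.06900295e-03, -5.28499997e+01, -1.27182785e+00, -1.53835952e+01,
       -5.27298474e-02,  1.94143780e-03,  4.11603594e-05]), 'ee_pos': array([0.19873042, 0.59201484, 0.25700153]), 'tool_rot': array([ 2.54956390e+00,  1.83380205e+00, -1.95597112e-03]), 'contact_force': array([-0.34658132,  0.17697403, -0.52216593]), 'wrist_torque': array([0.00136548, 0.02553602, 0.02703079]), 'opening': 0.08821952221006504}
```

View pics/scene0.png

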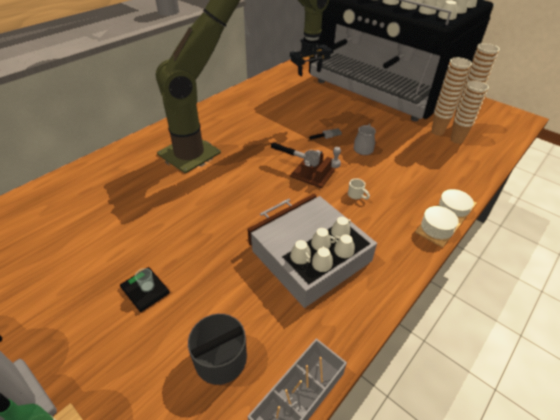

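View pics/top0.png

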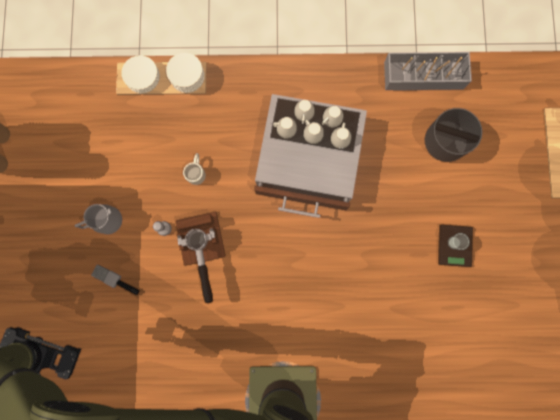

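The top view shows the unit's top at about (315,125), the handle at (299,210), the bowl at (196,240), the tamper at (162,228) and the gripper at bottom left. I'll zoom in for measuring.

```bash
cat > h.py <<'E'
import numpy as np, cv2
from scipy.spatial.transform import Rotation as R
from bench import sensors, eyes, robot
C={n:eyes.calibration(n) for n in("scene","top")}
def ray(n,u,v):
    c=C[n]; d=np.array([(u-c['cx'])/c['fx'],-(v-c['cy'])/c['fy'],-1.])
    return np.array(c['position']),R.from_rotvec(c['attitude']).as_matrix()@d
def onz(n,u,v,z):
    p,d=ray(n,u,v); return p+d*(z-p[2])/d[2]
def proj(n,P):
    c=C[n]; q=R.from_rotvec(c['attitude']).as_matrix().T@(np.asarray(P)-c['position'])
    return np.array([c['cx']+c['fx']*q[0]/-q[2], c['cy']-c['fy']*q[1]/-q[2]])
def tri(u1,u2):
    p,d=ray("top",*u1); q,e=ray("scene",*u2); A=np.stack([d,-e],1)
    s=np.linalg.lstsq(A,q-p,rcond=None)[0]; a=p+d*s[0]; b=q+e*s[1]; return (a+b)/2,np.linalg.norm(a-b)
def snap(n,name,box=None,k=4):
    im=cv2.cvtColor(eyes.snapshot(n),cv2.COLOR_RGB2BGR); cv2.imwrite(f"pics/raw_{name}.png",im)
    return crop(im,name,box,k)
def crop(im,name,box,k):
    if box: im=im[box[1]:box[3],box[0]:box[2]]
    im=cv2.resize(im,None,fx=k,fy=k,interpolation=cv2.INTER_CUBIC); cv2.imwrite(f"pics/{name}.png",im); return im
E
python3 - <<'E'
from h import *
t=cv2.imread("pics/top0.png"); s=cv2.imread("pics/scene0.png")
crop(t,"t_unit",(240,85,380,225),4.2857)
crop(t,"t_pf",(145,205,235,305),6)
crop(s,"s_pf",(260,120,360,190),8)
crop(s,"s_unit",(240,190,390,310),5)
E
```

```text
(no output)
```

View pics/t_unit.png

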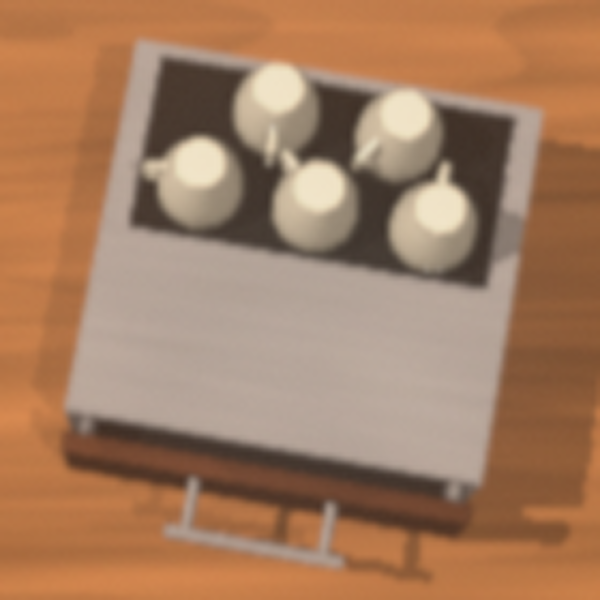

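View pics/t_pf.png

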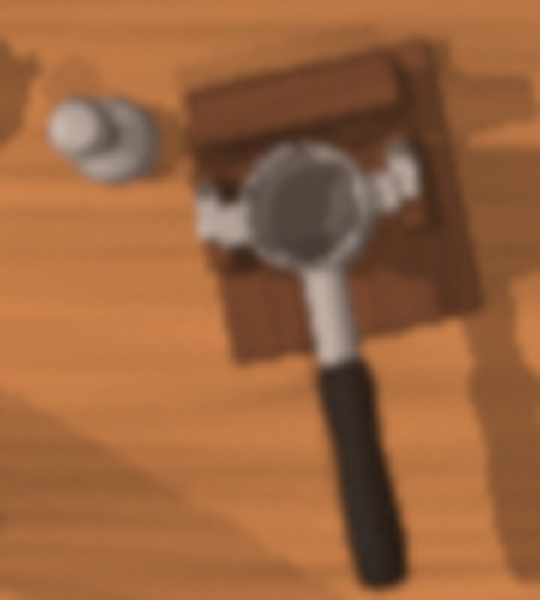

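View pics/s_pf.png

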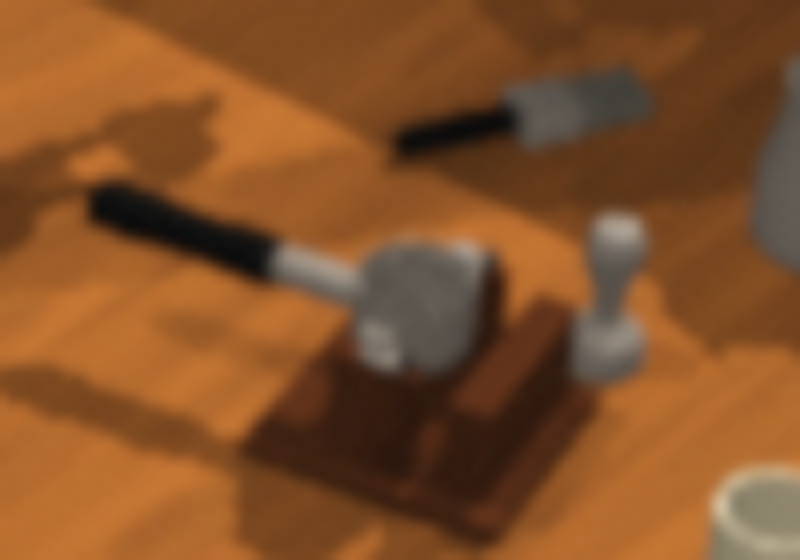

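View pics/s_unit.png

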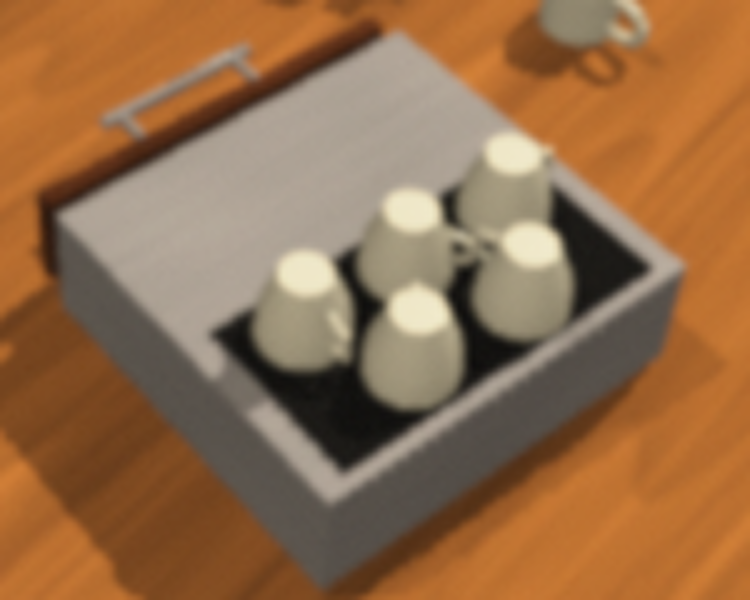

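```bash
cat >> h.py <<'E'
def up(p,box,k): return (np.array(p,float)+.5)/k-.5+np.array(box[:2])
E
python3 - <<'E'
from h import *
b=(240,85);k=4.2857
P=[onz("top",*up(p,b,k),.1) for p in[(137,40),(543,110),(482,488),(66,413)]]
for p in P: print(p.round(4))
c=(P[2]+P[3])/2; 
ax=(P[0]+P[1])/2-c; print("front mid",c,"depth",np.linalg.norm(ax),"w",np.linalg.norm(P[2]-P[3]),"yaw",np.degrees(np.arctan2(ax[1],ax[0])))
w=P[3]-P[2]; print("yaw by w",np.degrees(np.arctan2(-w[0],w[1])))
H=[onz("top",*up(p,b,k),.077) for p in[(166,531),(342,562)]]; h=(H[0]+H[1])/2;print("handle",H,h,np.linalg.norm(H[0]-H[1]))
w=H[0]-H[1]; print("yaw bar",np.degrees(np.arctan2(-w[0],w[1])), "dist",(h-c)@ax/np.linalg.norm(ax))
# scene view handle ends
b2=(240,190)
H2=[onz("scene",*up(p,b2,5),.077) for p in[(247,47),(107,120)]]; print("handle scene",H2,sum(H2)/2)
b=(145,205)
print("seat top",onz("top",*up((306,205),b,6),.1)); print("rim pts",[onz("top",*up(p,b,6),.1).round(4) for p in[(240,205),(374,205),(306,140),(306,270)]])
print("pfhandle end",onz("top",*up((385,575),b,6),.078)); 
print("tamper", tri(up((76,126),b,6),up((620,228),(260,120),8)))
print("seat scene",onz("scene",*up((420,292),(260,120),8),.1))
E
```

```text
[0.9439 0.0258 0.1   ]
[ 0.8872 -0.2685  0.1   ]
[ 0.6101 -0.2163  0.1   ]
[0.6671 0.0779 0.1   ]
front mid [ 0.63862312 -0.06918122  0.1       ] depth 0.28183516025287636 w 0.2997321551595419 yaw -10.668020478340672
yaw by w -10.967864632019635
handle [array([0.584774  , 0.00769741, 0.077     ]), array([ 0.56115971, -0.11804216,  0.077     ])] [ 0.57296685 -0.05517238  0.077     ] 0.12793778307236944
yaw bar -10.636435501661001 dist -0.06711477536879606
handle scene [array([0.58237869, 0.01066549, 0.077     ]), array([ 0.55893723, -0.11319405,  0.077     ])] [ 0.57065796 -0.05126428  0.077     ]
seat top [0.49230948 0.25684255 0.1       ]
rim pts [array([0.4926, 0.29  , 0.1   ]), array([0.492 , 0.2227, 0.1   ]), array([0.525 , 0.2574, 0.1   ]), array([0.4598, 0.2563, 0.1   ])]
pfhandle end [0.30861241 0.21843994 0.078     ]
tamper (array([0.53416397, 0.37625457, 0.08941271]), np.float64(0.00024354140847373666))
seat scene [0.49964176 0.24862389 0.1       ]
```

```bash
cat >> h.py <<'E'
def go(pos,jaw,n=1):
    """remaining shift (tool axes, cm) and turn to TCP pos, tool down, jaw azimuth deg"""
    s=sensors.read_state(); M=R.from_rotvec(s['tool_rot']); 
    a=np.radians(jaw); x=np.array([np.cos(a),np.sin(a),0]); z=np.array([0,0,-1.]); T=R.from_matrix(np.stack([x,np.cross(z,x),z],1))
    d=M.inv().apply(np.array(pos)-s['ee_pos'])*100; t=np.degrees((M.inv()*T).as_rotvec())
    d2=T.inv().apply(np.array(pos)-s['ee_pos'])*100
    m=M.as_matrix(); print("clk",s['clock'],"pos",s['ee_pos'].round(4),"jaw az",np.degrees(np.arctan2(m[1,0],m[0,0])).round(2),"z",m[:,2].round(3),"F",s['contact_force'].round(1),"op",round(s['opening'],4))
    print("shift cm",d.round(2),"/n",(d/n).round(2),"turn",t.round(2),"| shift after turn",d2.round(2),"/n",(d2/n).round(3))
E
python3 - <<'E'
from h import *
go((.570,-.053,.20),-10.7,20)
E
```

```text
clk 0.1 pos [0.1987 0.592  0.257 ] jaw az 71.45 z [-0.    -0.002 -1.   ] F [-0.3  0.2 -0.5] op 0.0882
shift cm [-49.33  55.72   5.79] /n [-2.47  2.79  0.29] turn [7.000e-02 7.000e-02 8.215e+01] | shift after turn [48.46 56.49  5.7 ] /n [2.423 2.824 0.285]
```

>>> {"api": "carry_out", "payload": {
  "moves": [
    [0,0,0,0,0,6,168],
    [0,0,0,0,0,6,168],
    [0,0,0,0,0,6,168],
    [0,0,0,0,0,6,168],
    [0,0,0,0,0,6,168],
    [0,0,0,0,0,6,168],
    [0,0,0,0,0,6,168],
    [0,0,0,0,0,6,168],
    [0,0,0,0,0,6,168],
    [0,0,0,0,0,6,168],
    [0,0,0,0,0,6,168],
    [0,0,0,0,0,6,168],
    [0,0,0,0,0,6,168],
    [0,0,0,0,0,4,168],
    [0,0,0,0,0,0,168]
  ]
}}

```text
clock: 1.35
ee_pos: [0.1963, 0.5868, 0.2495]
tool_rot: [3.098, -0.398, -0.007]
contact_force: [-0.6, -0.2, -0.3]
opening: 0.0304
```

```bash
python3 - <<'E'
from h import *
go((.570,-.053,.20),-10.7,20)
E
```

```text
clk 1.35 pos [0.1963 0.5868 0.2495] jaw az -14.64 z [-0.007 -0.018 -1.   ] F [-0.6 -0.2 -0.3] op 0.0304
shift cm [52.34 52.35  5.83] /n [2.62 2.62 0.29] turn [ 1.07  0.15 -3.94] | shift after turn [48.6  55.93  4.95] /n [2.43  2.796 0.247]
```

>>> {"api": "carry_out", "payload": {
  "moves": [
    [1.5,1.5,0,0,0,-2,168],
    [2.5,2.6,0,0,0,-2,168],
    [2.5,2.7,0,0,0,0,168],
    [2.5,2.7,0,0,0,0,168],
    [2.5,2.7,0,0,0,0,168],
    [2.5,2.7,0,0,0,0,168],
    [2.5,2.7,0,0,0,0,168],
    [2.5,2.7,0,0,0,0,168],
    [2.5,2.7,0,0,0,0,168],
    [2.5,2.7,0,0,0,0,168],
    [2.5,2.7,0,0,0,0,168],
    [2.5,2.7,0,0,0,0,168],
    [2.5,2.7,0,0,0,0,168],
    [2.5,2.7,0,0,0,0,168],
    [2.5,2.7,0,0,0,0,168],
    [2.5,2.7,0,0,0,0,168],
    [2.5,2.7,0,0,0,0,168],
    [0,0,0,0,0,0,168]
  ]
}}

```text
clock: 2.85
ee_pos: [0.5451, 0.0598, 0.2495]
tool_rot: [3.117, -0.193, -0.013]
contact_force: [-0.0, -0.7, 0.4]
opening: 0.0305
```

```bash
python3 - <<'E'
from h import *
go((.570,-.053,.20),-10.7,4)
E
```

```text
clk 2.85 pos [0.5451 0.0598 0.2495] jaw az -7.1 z [-0.01  -0.018 -1.   ] F [-0.  -0.7  0.4] op 0.0305
shift cm [ 3.9  10.78  5.13] /n [0.97 2.7  1.28] turn [1.13 0.38 3.61] | shift after turn [ 4.54 10.62  4.95] /n [1.135 2.654 1.237]
```

>>> {"api": "carry_out", "payload": {
  "moves": [
    [1.0,2.6,1.2,0.3,0.1,1,168],
    [1.0,2.6,1.2,0.3,0.1,1,168],
    [1.1,2.6,1.2,0.3,0.1,1,168],
    [1.0,2.4,1.2,0.2,0.1,0.5,168],
    [0,0,0,0,0,0,168],
    [0,0,0,0,0,0,168]
  ]
}}

```text
clock: 3.35
ee_pos: [0.573, -0.0535, 0.1995]
tool_rot: [-3.127, 0.279, -0.004]
contact_force: [0.3, 0.6, 0.2]
opening: 0.0299
```

```bash
python3 - <<'E'
from h import *
go((.569,-.053,.08),-10.7,5)
snap("top","a1",(220,120,380,260),4)
snap("scene","a2",(200,140,360,260),4)
E
```

```text
clk 3.35 pos [ 0.573  -0.0535  0.1995] jaw az -10.21 z [ 0.003  0.002 -1.   ] F [0.3 0.6 0.2] op 0.0299
shift cm [-0.43  0.05 11.95] /n [-0.09  0.01  2.39] turn [-0.13 -0.13  0.49] | shift after turn [-0.4   0.02 11.95] /n [-0.081  0.005  2.39 ]
```

View pics/a1.png

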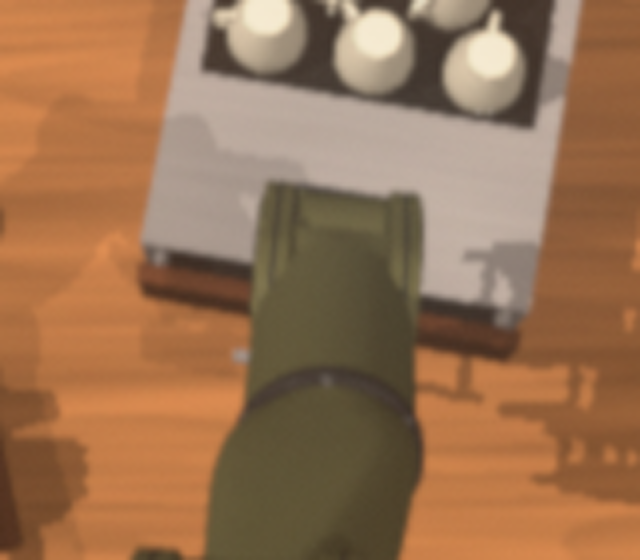

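View pics/a2.png

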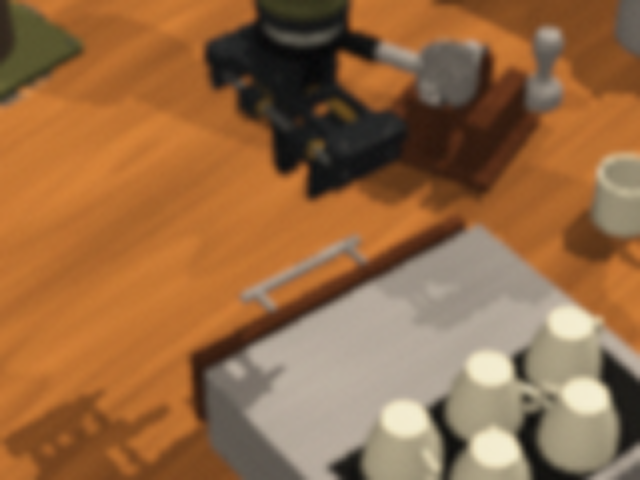

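The scene view shows the fingers just outside the bar with a clear path, so I'll descend onto it.

>>> {"api": "carry_out", "payload": {
  "moves": [
    [-0.3,0,2.4,0,0,0.2,168],
    [-0.1,0,2.4,0,0,0.2,168],
    [0,0,2.4,0,0,0,168],
    [0,0,2,0,0,0,168],
    [0,0,0,0,0,0,168]
  ]
}}

```text
clock: 3.87
ee_pos: [0.5731, -0.0417, 0.1095]
tool_rot: [-3.122, 0.263, -0.02]
contact_force: [-1.0, -0.9, 0.0]
opening: 0.0304
```

```bash
python3 - <<'E'
from h import *
go((.569,-.053,.08),-10.7,5)
snap("scene","a3",(200,140,360,260),4)
E
```

```text
clk 3.8667 pos [ 0.5731 -0.0417  0.1095] jaw az -9.65 z [ 0.014  0.007 -1.   ] F [-1.  -0.9  0. ] op 0.0304
shift cm [-0.25  1.21  2.93] /n [-0.05  0.24  0.59] turn [-0.53 -0.69  1.05] | shift after turn [-0.19  1.19  2.95] /n [-0.038  0.237  0.589]
```

View pics/a3.png

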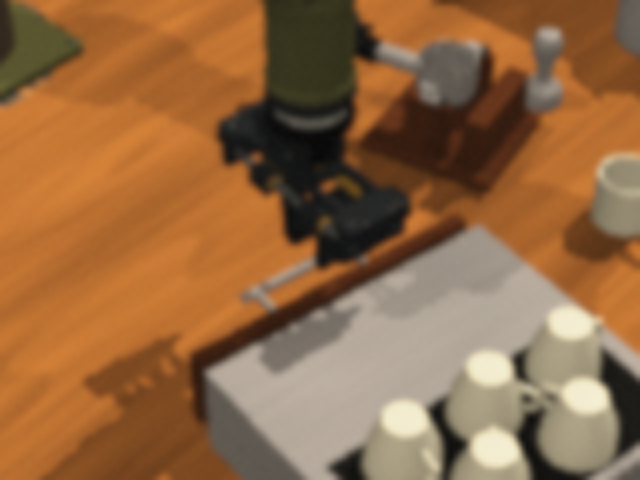

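>>> {"api": "carry_out", "payload": {
  "moves": [
    [-0.1,0.6,0.5,-0.3,-0.3,0.5,168],
    [-0.1,0.5,0.8,-0.2,-0.3,0.5,168],
    [0,0,1,0,0,0,168],
    [0,0,0,0,0,0,168],
    [0,0,0,0,0,0,168]
  ]
}}

```text
clock: 4.33
ee_pos: [0.5732, -0.0506, 0.0909]
tool_rot: [-3.127, 0.287, -0.017]
contact_force: [-0.0, 0.8, -0.3]
opening: 0.0301
```

```bash
python3 - <<'E'
from h import *
go((.569,-.053,.08),-10.7,5)
snap("scene","a4",(200,140,360,260),4)
E
```

```text
clk 4.3333 pos [ 0.5732 -0.0506  0.0909] jaw az -10.49 z [ 0.011  0.    -1.   ] F [-0.   0.8 -0.3] op 0.0301
shift cm [-0.38  0.32  1.08] /n [-0.08  0.06  0.22] turn [-0.12 -0.6   0.21] | shift after turn [-0.36  0.32  1.09] /n [-0.073  0.063  0.217]
```

View pics/a4.png

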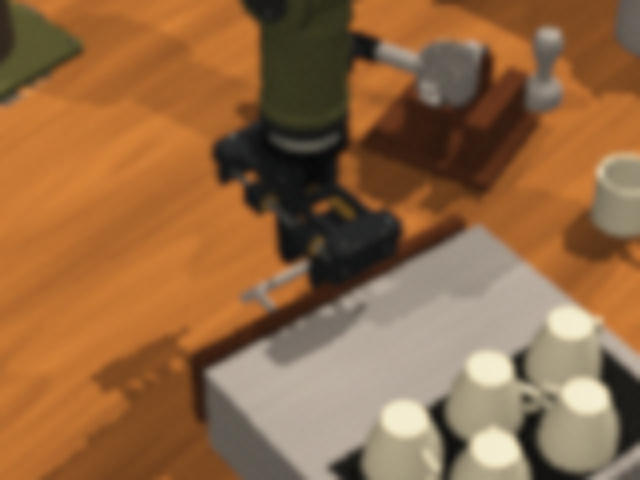

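>>> {"api": "carry_out", "payload": {
  "moves": [
    [-0.2,0.2,0.8,0,-0.4,0.1,168],
    [-0.1,0,0.6,0,-0.2,0,168],
    [0,0,0.2,0,0,0,168],
    [0,0,0,0,0,0,220],
    [0,0,0,0,0,0,255],
    [0,0,0,0,0,0,255],
    [0,0,0,0,0,0,255],
    [0,0,0,0,0,0,255]
  ]
}}

```text
clock: 5.05
ee_pos: [0.5706, -0.0524, 0.0738]
tool_rot: [-3.126, 0.291, -0.002]
contact_force: [0.1, 0.2, -1.4]
opening: 0.0074
```

```bash
python3 - <<'E'
from h import *
go((.569,-.053,.08),-10.7,5)
u=np.array([np.cos(np.radians(-10.7)),np.sin(np.radians(-10.7)),0])
go(np.array([.6386,-.0692,.08])-.226*u,-10.7,5)
E
```

```text
clk 5.05 pos [ 0.5706 -0.0524  0.0738] jaw az -10.62 z [ 0.002  0.002 -1.   ] F [ 0.1  0.2 -1.4] op 0.0074
shift cm [-0.15  0.09 -0.62] /n [-0.03  0.02 -0.12] turn [-0.15 -0.06  0.08] | shift after turn [-0.15  0.09 -0.62] /n [-0.029  0.019 -0.124]
clk 5.05 pos [ 0.5706 -0.0524  0.0738] jaw az -10.62 z [ 0.002  0.002 -1.   ] F [ 0.1  0.2 -1.4] op 0.0074
shift cm [-15.61   0.37  -0.64] /n [-3.12  0.07 -0.13] turn [-0.15 -0.06  0.08] | shift after turn [-15.61   0.39  -0.62] /n [-3.121  0.078 -0.124]
```

>>> {"api": "carry_out", "payload": {
  "moves": [
    [0,0,0,0,0,0,255],
    [0,0,0,0,0,0,255]
  ]
}}

```text
clock: 5.22
ee_pos: [0.5706, -0.0524, 0.0738]
tool_rot: [-3.126, 0.291, -0.002]
contact_force: [0.5, -0.3, -1.4]
opening: 0.0077
```

```bash
python3 - <<'E'
from h import *
go((.569,-.053,.08),-10.7,5)
snap("scene","a5",(230,150,330,230),8)
E
```

```text
clk 5.2167 pos [ 0.5706 -0.0524  0.0738] jaw az -10.62 z [ 0.001  0.002 -1.   ] F [ 0.5 -0.3 -1.4] op 0.0077
shift cm [-0.14  0.09 -0.62] /n [-0.03  0.02 -0.12] turn [-0.15 -0.06  0.08] | shift after turn [-0.14  0.09 -0.62] /n [-0.029  0.018 -0.124]
```

View pics/a5.png

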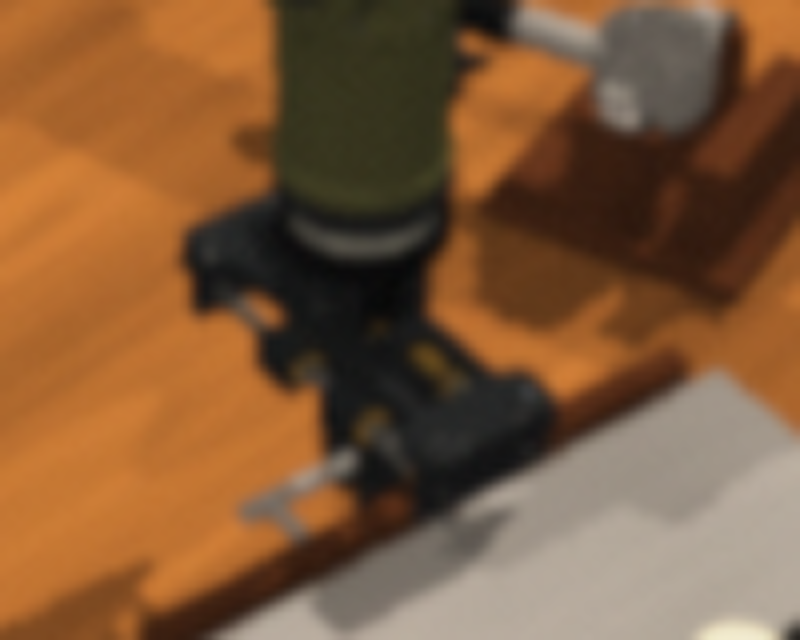

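>>> {"api": "carry_out", "payload": {
  "moves": [
    [-0.8,0,0,0,0,0,255],
    [-1.5,0,0,0,0,0,255],
    [-1.5,0,0,0,0,0,255],
    [-1.5,0,0,0,0,0,255],
    [-1.5,0,0,0,0,0,255],
    [-1.5,0,0,0,0,0,255],
    [-1.5,0,0,0,0,0,255],
    [-1.5,0,0,0,0,0,255],
    [-1,0,0,0,0,0,255],
    [-0.5,0,0,0,0,0,255],
    [0,0,0,0,0,0,255]
  ]
}}

```text
clock: 6.18
ee_pos: [0.4434, -0.0277, 0.0737]
tool_rot: [-3.126, 0.29, -0.023]
contact_force: [0.4, -0.2, -2.6]
opening: 0.0075
```

```bash
python3 - <<'E'
from h import *
u=np.array([np.cos(np.radians(-10.7)),np.sin(np.radians(-10.7)),0])
go(np.array([.6386,-.0692,.075])-.226*u,-10.7,5)
E
```

```text
clk 6.1833 pos [ 0.4434 -0.0277  0.0737] jaw az -10.6 z [ 0.015  0.001 -1.   ] F [ 0.4 -0.2 -2.6] op 0.0075
shift cm [-2.65  0.44 -0.16] /n [-0.53  0.09 -0.03] turn [-0.21 -0.81  0.1 ] | shift after turn [-2.65  0.45 -0.13] /n [-0.53   0.09  -0.025]
```

>>> {"api": "carry_out", "payload": {
  "moves": [
    [-0.6,0,0,0,-0.3,0,255],
    [-0.7,0,0,0,-0.3,0,255],
    [-0.6,0,0,0,0,0,255],
    [-0.5,0,0,0,0,0,255],
    [-0.4,0,0,0,0,0,255],
    [-0.4,0,0,0,0,0,255],
    [-0.4,0,0,0,0,0,255]
  ]
}}

```text
clock: 6.77
ee_pos: [0.4181, -0.0228, 0.074]
tool_rot: [3.127, -0.295, -0.033]
contact_force: [9.2, -4.6, -29.3]
opening: 0.0078
```

```bash
python3 - <<'E'
from h import *
u=np.array([np.cos(np.radians(-10.7)),np.sin(np.radians(-10.7)),0])
go(np.array([.6386,-.0692,.075])-.226*u,-10.7,5)
E
```

```text
clk 6.7667 pos [ 0.4181 -0.0228  0.074 ] jaw az -10.77 z [-0.021  0.002 -1.   ] F [  9.2  -4.6 -29.3] op 0.0078
shift cm [-0.08  0.46 -0.1 ] /n [-0.02  0.09 -0.02] turn [ 0.13  1.2  -0.07] | shift after turn [-0.07  0.46 -0.1 ] /n [-0.015  0.092 -0.021]
```

>>> {"api": "carry_out", "payload": {
  "moves": [
    [-0.4,0,0.1,0,0.4,0,255],
    [-0.3,0,0,0,0,0,255]
  ]
}}

```text
clock: 6.93
ee_pos: [0.4181, -0.0229, 0.0738]
tool_rot: [3.125, -0.297, -0.027]
contact_force: [5.2, -1.8, -13.8]
opening: 0.0075
```

```bash
python3 - <<'E'
from h import *
u=np.array([np.cos(np.radians(-10.7)),np.sin(np.radians(-10.7)),0])
go(np.array([.6386,-.0692,.075])-.226*u,-10.7,5)
snap("top","a6",(220,120,360,260),4.28)
snap("scene","a7",(200,140,360,260),4)
E
```

```text
clk 6.9333 pos [ 0.4181 -0.0229  0.0738] jaw az -10.87 z [-0.018 -0.    -1.   ] F [  5.2  -1.8 -13.8] op 0.0075
shift cm [-0.07  0.46 -0.11] /n [-0.01  0.09 -0.02] turn [ 0.2   0.98 -0.17] | shift after turn [-0.07  0.46 -0.12] /n [-0.015  0.092 -0.023]
```

View pics/a7.png

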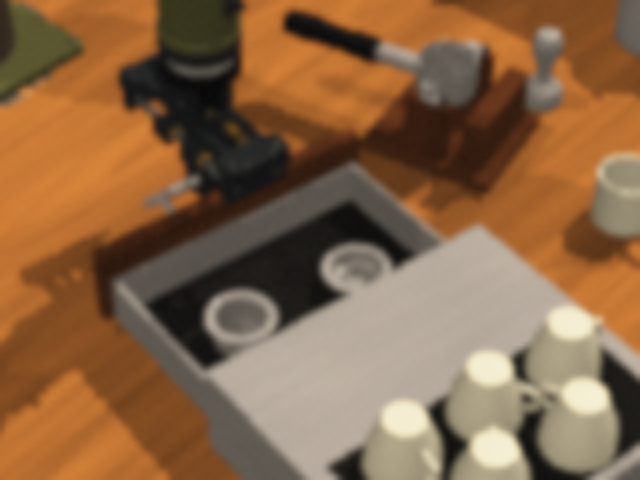

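View pics/a6.png

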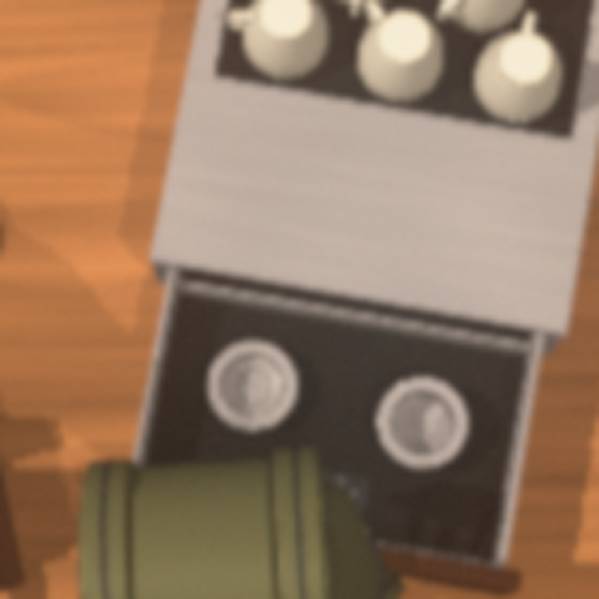

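The drawer is against its stop: the last pull moved nothing. The shallow basket, with the stepped bottom, is at top crop (253,385). The deep one, on the robot's right, is at (423,422). I'll measure the deep basket's rim, then release the handle.

>>> {"api": "carry_out", "payload": {
  "moves": [
    [0,0,0,0,0,0,255],
    [0,0,0,0,0,0,168],
    [0,0,0,0,0,0,168],
    [0,0,0,0,0,0,168],
    [0,0,-0.5,0,0,0,168],
    [0,0,-1.5,0,0,0,168],
    [0,0,-2,0,0,0,168],
    [0,0,-2.5,0,0,0,168],
    [0,0,-2.5,0,0,0,168],
    [0,0,-2.5,0,0,0,168]
  ]
}}

```text
clock: 7.87
ee_pos: [0.4154, -0.0218, 0.1936]
tool_rot: [-3.123, 0.301, 0.044]
contact_force: [0.2, 0.6, -0.6]
opening: 0.0303
```

```bash
python3 - <<'E'
from h import *
b=(220,120);k=4.28
z=.052
print("deep top",onz("top",*up((423,422),b,k),z),"shallow",onz("top",*up((253,385),b,k),.043))
print([onz("top",*up(p,b,k),z).round(4) for p in[(376,422),(470,422),(423,375),(423,470)]])
print("deep scene",onz("scene",*up((240,317),(200,140),4),z))
print([onz("scene",*up(p,(200,140),4),z).round(4) for p in[(204,317),(278,317),(240,288),(240,350)]])
d=onz("top",*up((423,422),b,k),z); d[2]=.15
go(d,79.3,8)
E
```

```text
deep top [ 0.55649291 -0.11667784  0.052     ] shallow [0.58610533 0.00702556 0.043     ]
[array([ 0.5568, -0.0825,  0.052 ]), array([ 0.5562, -0.1509,  0.052 ]), array([ 0.591 , -0.1173,  0.052 ]), array([ 0.5214, -0.116 ,  0.052 ])]
deep scene [ 0.5560466  -0.11807577  0.052     ]
[array([ 0.5324, -0.1397,  0.052 ]), array([ 0.5811, -0.0953,  0.052 ]), array([ 0.5306, -0.0917,  0.052 ]), array([ 0.5839, -0.1469,  0.052 ])]
clk 7.8667 pos [ 0.4154 -0.0218  0.1936] jaw az -11.01 z [-0.028  0.007 -1.   ] F [ 0.2  0.6 -0.6] op 0.0303
shift cm [15.78  6.62  3.9 ] /n [1.97 0.83 0.49] turn [ -1.33   1.21 -90.31] | shift after turn [-6.7  15.63  4.36] /n [-0.838  1.954  0.544]
```

>>> {"api": "carry_out", "payload": {
  "moves": [
    [0,0,0,0,0,-6,0],
    [0,0,0,0,0,-7,0],
    [0,0,0,0,0,-7,0],
    [0,0,0,0,0,-7,0],
    [0,0,0,0,0,-7,0],
    [0,0,0,0,0,-7,0],
    [0,0,0,0,0,-7,0],
    [0,0,0,0,0,-7,0],
    [0,0,0,0,0,-7,0],
    [0,0,0,0,0,-7,0],
    [0,0,0,0,0,-7,0],
    [0,0,0,0,0,-6,0],
    [0,0,0,0,0,-4,0],
    [0,0,0,0,0,0,0],
    [0,0,0,0,0,0,0]
  ]
}}

```text
clock: 9.12
ee_pos: [0.4101, -0.0209, 0.2081]
tool_rot: [-2.439, -1.956, 0.013]
contact_force: [-0.2, 1.6, 0.9]
opening: 0.0885
```

```bash
python3 - <<'E'
from h import *
go((.5563,-.1173,.15),79.3,7)
E
```

```text
clk 9.1167 pos [ 0.4101 -0.0209  0.2081] jaw az 77.46 z [-0.016  0.006 -1.   ] F [-0.2  1.6  0.9] op 0.0885
shift cm [-6.25 16.46  5.51] /n [-0.89  2.35  0.79] turn [-0.97 -0.17 -1.84] | shift after turn [-6.75 16.16  5.81] /n [-0.965  2.308  0.83 ]
```

>>> {"api": "carry_out", "payload": {
  "moves": [
    [-0.9,2.2,0.5,-0.3,0,-0.5,0],
    [-0.9,2.4,0.8,-0.3,0,-0.5,0],
    [-0.9,2.4,0.8,-0.2,0,-0.5,0],
    [-1,2.4,0.8,0,0,0,0],
    [-1,2.4,0.8,0,0,0,0],
    [-1,2.3,0.8,0,0,0,0],
    [-0.5,1,0.4,0,0,0,0],
    [0,0,0,0,0,0,0],
    [0,0,0,0,0,0,0]
  ]
}}

```text
clock: 9.87
ee_pos: [0.5463, -0.1152, 0.1568]
tool_rot: [-2.434, -1.978, 0.007]
contact_force: [0.8, -0.1, 0.3]
opening: 0.0883
```

```bash
python3 - <<'E'
from h import *
go((.5563,-.1173,.12),79.3,3)
E
```

```text
clk 9.8667 pos [ 0.5463 -0.1152  0.1568] jaw az 78.18 z [-0.007  0.001 -1.   ] F [ 0.8 -0.1  0.3] op 0.0883
shift cm [0.   1.05 3.67] /n [0.   0.35 1.22] turn [-0.38  0.01 -1.12] | shift after turn [-0.02  1.02  3.68] /n [-0.006  0.34   1.227]
```

>>> {"api": "carry_out", "payload": {
  "moves": [
    [0,0.5,1.2,-0.3,0,-0.6,0],
    [0,0.5,1.2,-0.1,0,-0.5,0],
    [0,0.2,1,0,0,0,0],
    [0,0,0.3,0,0,0,0],
    [0,0,0,0,0,0,0]
  ]
}}

```text
clock: 10.28
ee_pos: [0.5558, -0.1143, 0.1167]
tool_rot: [-2.414, -2.007, 0.002]
contact_force: [-0.8, 0.0, 0.4]
opening: 0.088
```

```bash
python3 - <<'E'
from h import *
go((.5563,-.1173,.059),79.3,4)
snap("scene","b1",(200,140,360,260),4)
snap("top","b2",(220,120,360,260),4.28)
E
```

```text
clk 10.2833 pos [ 0.5558 -0.1143  0.1167] jaw az 79.48 z [-0.003  0.001 -1.   ] F [-0.8  0.   0.4] op 0.088
shift cm [-0.29  0.12  5.77] /n [-0.07  0.03  1.44] turn [-0.16 -0.04  0.18] | shift after turn [-0.29  0.1   5.77] /n [-0.071  0.026  1.443]
```

View pics/b1.png

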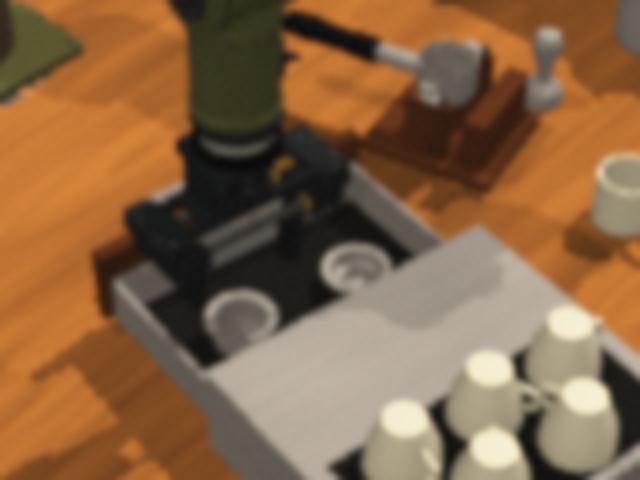

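View pics/b2.png

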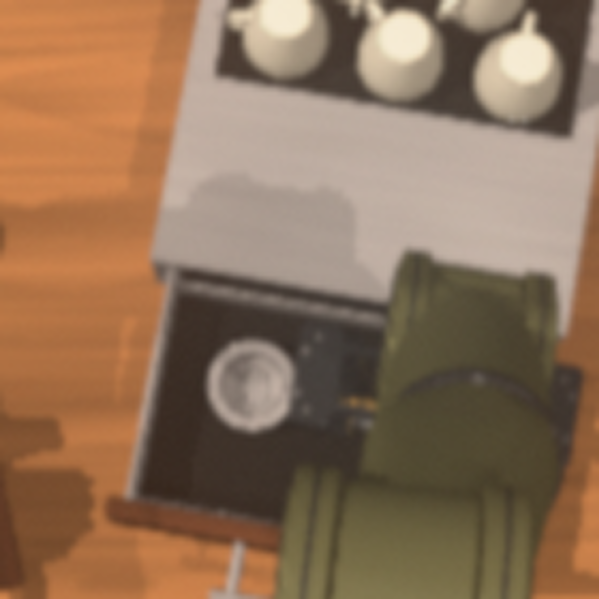

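>>> {"api": "carry_out", "payload": {
  "moves": [
    [-0.2,0.1,1.2,0,0,0,0],
    [-0.1,0,1.3,0,0,0,0],
    [0,0,1.1,0,0,0,0],
    [0,0,0.4,0,0,0,0],
    [0,0,0,0,0,0,0]
  ]
}}

```text
clock: 10.8
ee_pos: [0.5573, -0.1182, 0.0754]
tool_rot: [2.416, 2.008, 0.002]
contact_force: [1.2, -0.5, 0.3]
opening: 0.088
```

```bash
python3 - <<'E'
from h import *
go((.5563,-.1173,.059),79.3,4)
E
```

```text
clk 10.8 pos [ 0.5573 -0.1182  0.0754] jaw az 79.46 z [ 0.001  0.    -1.   ] F [ 1.2 -0.5  0.3] op 0.088
shift cm [ 0.06 -0.12  1.64] /n [ 0.02 -0.03  0.41] turn [ 0.08 -0.03  0.16] | shift after turn [ 0.06 -0.12  1.64] /n [ 0.016 -0.029  0.411]
```

>>> {"api": "carry_out", "payload": {
  "moves": [
    [0,-0.1,0.8,0,0,0,0],
    [0,0,0.7,0,0,0,0],
    [0,0,0.1,0,0,0,0],
    [0,0,0,0,0,0,0]
  ]
}}

```text
clock: 11.13
ee_pos: [0.5564, -0.118, 0.0579]
tool_rot: [2.416, 2.007, 0.002]
contact_force: [-0.6, 0.4, 0.6]
opening: 0.0882
```

```bash
python3 - <<'E'
from h import *
go((.5563,-.1173,.059),79.3,4)
snap("scene","b3",(200,140,360,260),4)
E
```

```text
clk 11.1333 pos [ 0.5564 -0.118   0.0579] jaw az 79.45 z [ 0.002  0.    -1.   ] F [-0.6  0.4  0.6] op 0.0882
shift cm [ 0.07 -0.03 -0.11] /n [ 0.02 -0.01 -0.03] turn [ 0.09 -0.04  0.15] | shift after turn [ 0.07 -0.03 -0.11] /n [ 0.017 -0.006 -0.028]
```

View pics/b3.png

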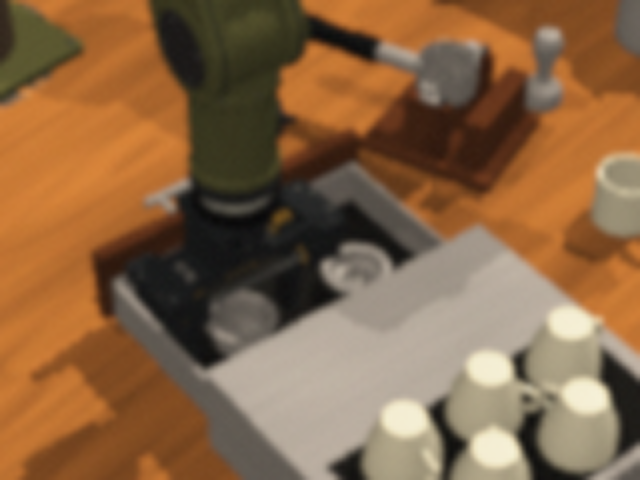

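The fingers straddle the deep basket's rim and are clear of the shallow one, so I'll close.

>>> {"api": "carry_out", "payload": {
  "moves": [
    [0,0,0,0,0,0,60],
    [0,0,0,0,0,0,120],
    [0,0,0,0,0,0,255],
    [0,0,0,0,0,0,255],
    [0,0,0,0,0,0,255],
    [0,0,0,0,0,0,255]
  ]
}}

```text
clock: 11.68
ee_pos: [0.5574, -0.1181, 0.0593]
tool_rot: [2.414, 2.006, 0.005]
contact_force: [0.6, -0.1, -0.3]
opening: 0.0636
```

```bash
python3 - <<'E'
from h import *
go((.5563,-.1173,.059),79.3,4)
E
```

```text
clk 11.6833 pos [ 0.5574 -0.1181  0.0593] jaw az 79.46 z [ 0.004 -0.    -1.   ] F [ 0.6 -0.1 -0.3] op 0.0636
shift cm [ 0.06 -0.12  0.03] /n [ 0.01 -0.03  0.01] turn [ 0.24 -0.04  0.16] | shift after turn [ 0.06 -0.12  0.03] /n [ 0.015 -0.03   0.007]
```

>>> {"api": "carry_out", "payload": {
  "moves": [
    [0,0,-0.5,0,0,0,255],
    [0,0,-1,0,0,0,255],
    [0,0,-2,0,0,0,255],
    [0,0,-2.5,0,0,0,255],
    [0,0,-2.5,0,0,0,255],
    [0,0,-2.5,0,0,0,255],
    [0,0,-1,0,0,0,255],
    [0,0,0,0,0,0,255]
  ]
}}

```text
clock: 12.35
ee_pos: [0.5559, -0.1181, 0.1886]
tool_rot: [2.415, 2.006, 0.004]
contact_force: [-0.1, -0.1, -0.7]
opening: 0.0639
```

```bash
python3 - <<'E'
from h import *
go((.4923,.2568,.19),56.8,16)
snap("scene","b4",(200,120,360,240),5)
snap("top","b5",(145,180,245,280),6)
E
```

```text
clk 12.35 pos [ 0.5559 -0.1181  0.1886] jaw az 79.44 z [ 0.003  0.    -1.   ] F [-0.1 -0.1 -0.7] op 0.0639
shift cm [ 35.69 -13.13  -0.15] /n [ 2.23 -0.82 -0.01] turn [ 0.18 -0.08 22.64] | shift after turn [ 27.89 -25.85  -0.14] /n [ 1.743 -1.616 -0.009]
```

View pics/b4.png

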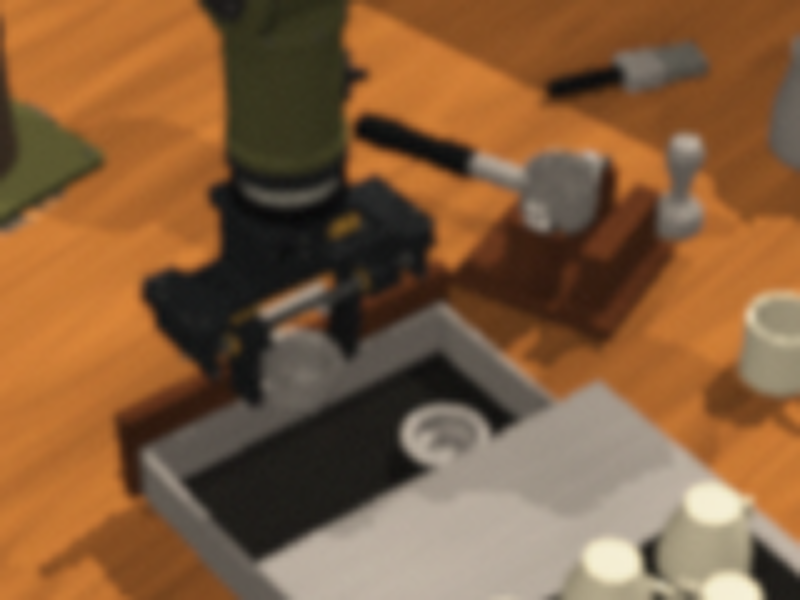

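View pics/b5.png

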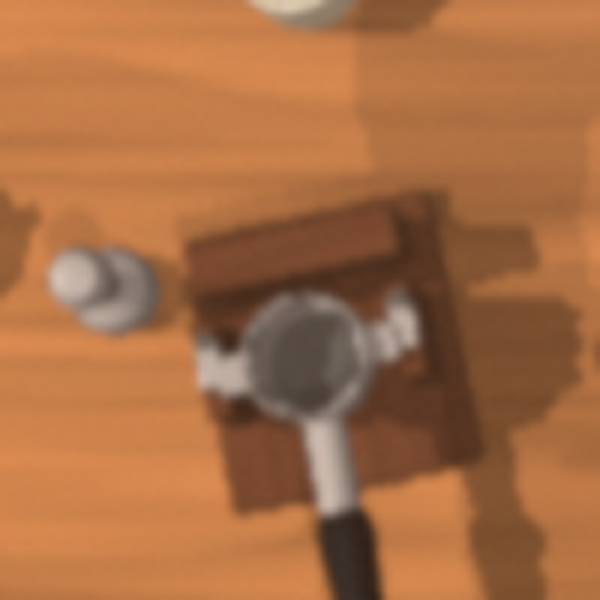

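```bash
cat > ring.py <<'E'
from h import *
from scipy.optimize import least_squares
def ring(n,files,c0,z,rlo,rhi,mode):
    im=np.mean([cv2.imread(f).astype(np.float32) for f in files],0)
    g=im.min(2)  # steel bright, wood blue low
    pts=[]
    for a in np.radians(np.arange(0,360,6)):
        rs=np.arange(rlo,rhi,.0005)
        P=[proj(n,[c0[0]+r*np.cos(a),c0[1]+r*np.sin(a),z]) for r in rs]
        m=np.array(P,np.float32).reshape(1,-1,2)
        v=cv2.remap(g,m[...,0],m[...,1],cv2.INTER_CUBIC)[0]
        if mode=="peak": i=v.argmax()
        elif mode=="out": i=np.gradient(v).argmin()
        else: i=np.gradient(v).argmax()
        if 0<i<len(rs)-1: pts.append([c0[0]+rs[i]*np.cos(a),c0[1]+rs[i]*np.sin(a)])
    p=np.array(pts)
    f=least_squares(lambda q:np.hypot(p[:,0]-q[0],p[:,1]-q[1])-q[2],[*c0[:2],.03],loss='soft_l1',f_scale=.0007)
    print(n,mode,f.x.round(4),"n",len(p),"mad",np.median(abs(f.fun))); return f.x
E
python3 - <<'E'
from ring import *
for m,lo,hi in(("peak",.024,.037),("out",.028,.04),("in",.022,.033)):
    ring("top",["pics/top0.png","pics/raw_b5.png"],(.4925,.2566),.1,lo,hi,m)
    ring("scene",["pics/scene0.png","pics/raw_b4.png"],(.4925,.2566),.1,lo,hi,m)
s=cv2.imread("pics/raw_b4.png"); s=crop(s,"s_b",(285,135,345,185),12)
for r in(.0315,.0295):
  for a in range(0,360,4):
    p=proj("scene",[.4925+r*np.cos(np.radians(a)),.2566+r*np.sin(np.radians(a)),.1]); q=(p-[285,135]+.5)*12-.5
    cv2.circle(s,tuple(int(x) for x in q),2,(0,0,255) if r>.03 else (0,255,0),-1)
cv2.imwrite("pics/s_b.png",s)
E
```

```text
top peak [0.4908 0.2577 0.0292] n 50 mad 0.000654989407684655
scene peak [0.4929 0.2546 0.0307] n 27 mad 0.003093984360371338
top out [0.4914 0.2585 0.0334] n 55 mad 0.0009514663210878488
scene out [0.4907 0.2575 0.0345] n 38 mad 0.0019682214240695148
top in [0.4908 0.2581 0.0267] n 57 mad 0.0008731680195221171
scene in [0.4909 0.2545 0.0264] n 43 mad 0.0014141278806523959
```

View pics/s_b.png

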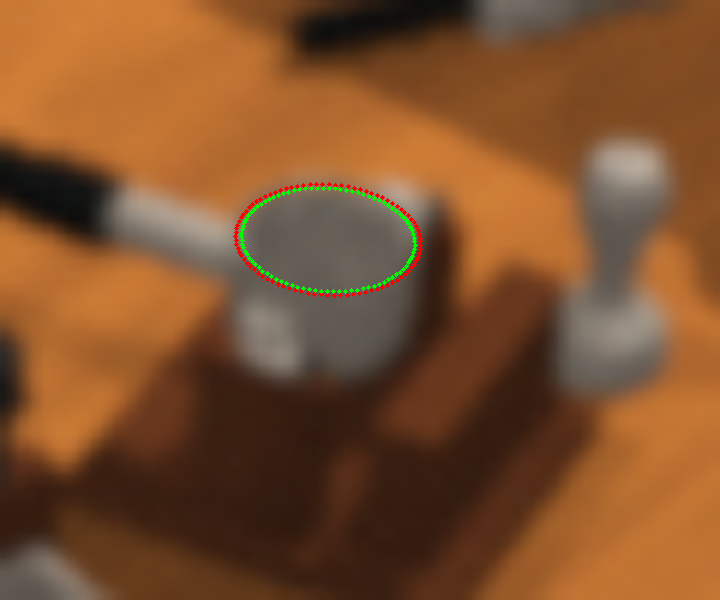

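>>> {"api": "carry_out", "payload": {
  "moves": [
    [1.2,-0.5,0,0,0,0,255],
    [2.2,-0.8,0,0,0,0,255],
    [2.3,-0.9,0,0,0,0,255],
    [2.3,-0.9,0,0,0,0,255],
    [2.3,-0.9,0,0,0,0,255],
    [2.3,-0.9,0,0,0,0,255],
    [2.3,-0.9,0,0,0,0,255],
    [2.3,-0.9,0,0,0,0,255],
    [2.3,-0.8,0,0,0,0,255],
    [2.3,-0.8,0,0,0,0,255],
    [2.3,-0.8,0,0,0,0,255],
    [2.3,-0.8,0,0,0,0,255],
    [2.3,-0.8,0,0,0,0,255],
    [2,-0.7,0,0,0,0,255],
    [1.2,-0.4,0,0,0,0,255],
    [0,0,0,0,0,0,255]
  ]
}}

```text
clock: 13.78
ee_pos: [0.4725, 0.2441, 0.1672]
tool_rot: [-2.391, -2.0, 0.056]
contact_force: [0.1, -0.2, -0.4]
opening: 0.064
```

```bash
python3 - <<'E'
from h import *
go((.491,.257,.19),56.8,4)
E
```

```text
clk 13.7833 pos [0.4725 0.2441 0.1672] jaw az 79.84 z [-0.043 -0.005 -0.999] F [ 0.1 -0.2 -0.4] op 0.064
shift cm [ 1.57  1.5  -2.36] /n [ 0.39  0.38 -0.59] turn [-2.19  1.16 23.02] | shift after turn [ 2.09  0.85 -2.28] /n [ 0.523  0.211 -0.57 ]
```

>>> {"api": "carry_out", "payload": {
  "moves": [
    [0.3,0.3,-0.6,-0.6,0.3,5,255],
    [0.4,0.3,-0.6,-0.6,0.3,6,255],
    [0.5,0.3,-0.6,-0.5,0.3,6,255],
    [0.5,0.2,-0.3,-0.3,0.2,4,255],
    [0,0,0,0,0,0,255],
    [0,0,0,0,0,0,255]
  ]
}}

```text
clock: 14.28
ee_pos: [0.4823, 0.2544, 0.1821]
tool_rot: [-2.746, -1.524, 0.028]
contact_force: [-0.2, -0.7, -0.5]
opening: 0.0639
```

```bash
python3 - <<'E'
from h import *
go((.491,.257,.165),56.8,2)
E
```

```text
clk 14.2833 pos [0.4823 0.2544 0.1821] jaw az 58.07 z [-0.016 -0.008 -1.   ] F [-0.2 -0.7 -0.5] op 0.0639
shift cm [0.71 0.62 1.7 ] /n [0.36 0.31 0.85] turn [-0.55  0.87  1.26] | shift after turn [0.7  0.58 1.71] /n [0.349 0.292 0.857]
```

>>> {"api": "carry_out", "payload": {
  "moves": [
    [0.4,0.4,0.5,-0.3,0.5,0.7,255],
    [0.3,0.3,0.5,-0.3,0.4,0.6,255],
    [0.1,0.1,0.3,0,0.1,0,255],
    [0,0,0,0,0,0,255],
    [0,0,0,0,0,0,255]
  ]
}}

```text
clock: 14.7
ee_pos: [0.4924, 0.2539, 0.1653]
tool_rot: [2.764, 1.493, -0.003]
contact_force: [-0.9, -0.1, -0.1]
opening: 0.0635
```

```bash
python3 - <<'E'
from h import *
go((.491,.257,.153),56.8,2)
snap("scene","c1",(275,110,355,190),7.5)
snap("top","c2",(145,180,245,280),6)
E
```

```text
clk 14.7 pos [0.4924 0.2539 0.1653] jaw az 56.76 z [-0.001 -0.001 -1.   ] F [-0.9 -0.1 -0.1] op 0.0635
shift cm [ 0.18 -0.29  1.23] /n [ 0.09 -0.14  0.61] turn [-0.04  0.09 -0.04] | shift after turn [ 0.18 -0.29  1.23] /n [ 0.09  -0.145  0.614]
```

View pics/c1.png

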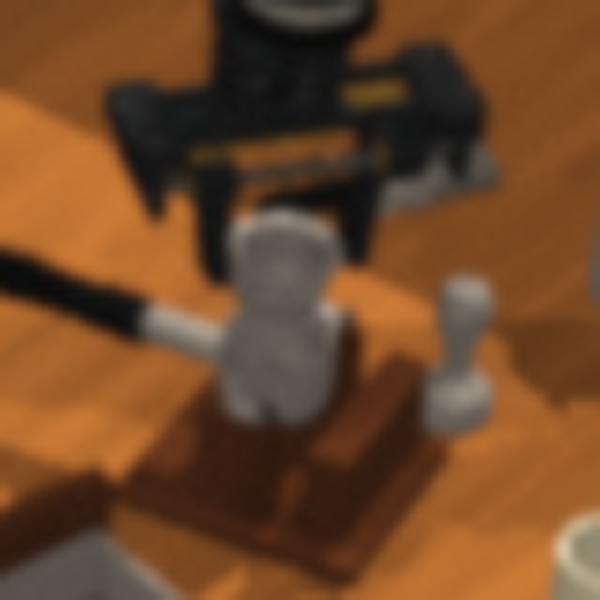

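View pics/c2.png

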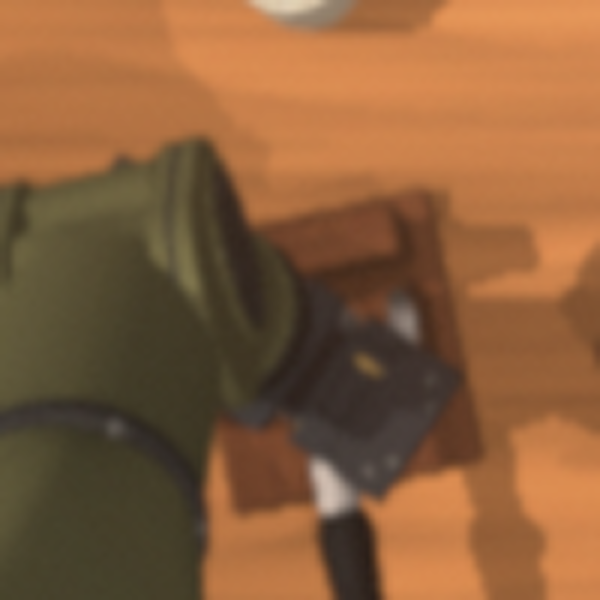

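```bash
python3 - <<'E'
from h import *
im=cv2.imread("pics/raw_c1.png"); 
im2=cv2.imread("pics/raw_b4.png")
def edges(im,row,lo,hi):
    # steel is grey: low saturation & bright vs orange/black; use blue channel
    b=im[row-1:row+2,:,0].astype(float).mean(0); g=np.gradient(b)
    return b
for v in (140,142,144): print(v,im[v,300:326,0])
for v in (156,158,160,162): print(v,im[v,298:326,0])
print("pred basket rim L/C/R at z=.1555")
s=sensors.read_state(); p=s['ee_pos']; 
print(proj("scene",[p[0],p[1],p[2]-.0098]), proj("scene",[p[0],p[1],p[2]-.0098-.025]))
for z in(.1,.09,.08): print(z,proj("scene",[.491,.257,z]))
r=R.from_rotvec(C["scene"]['attitude']).as_matrix()[:,0]; print("cam right",r, "mm/px", 1000*np.linalg.norm(p-C["scene"]['position'])/394)
E
```

```text
140 [ 38  25  19  21  27  60 101 123 113 102 100  98  99 103 104 108 110 108
  91  62  30  15  17  20  24  28]
142 [39 29 19 20 32 65 90 90 80 77 79 80 82 83 82 80 79 83 85 76 53 27 19 19
 26 31]
144 [43 30 21 20 27 50 75 81 78 78 80 82 84 85 83 79 74 71 75 78 64 36 23 23
 31 34]
156 [ 68  79  87  94 100  98  88  79  77  80  82  84  83  84  85  87  85  83
  78  75  74  62  32  16  19  30  40  43]
158 [43 45 48 53 60 67 72 74 77 78 81 81 77 78 81 85 87 84 82 79 69 51 26 17
 19 30 36 33]
160 [41 41 41 38 36 45 64 80 83 80 79 78 79 79 79 78 78 81 79 74 65 44 22 15
 18 25 26 25]
162 [39 40 34 29 26 34 55 78 87 83 79 75 76 78 82 80 78 79 75 71 56 31 19 16
 19 22 23 24]
pred basket rim L/C/R at z=.1555
[312.4340778  143.44358151] [312.01878456 148.58207617]
0.1 [311.68135603 154.29037316]
0.09 [311.52155518 156.26110402]
0.08 [311.36310613 158.21516404]
cam right [0.75113221 0.65986944 0.01930625] mm/px 4.025520847467071
```

```bash
python3 - <<'E'
from ring import *
for m,lo,hi in(("peak",.024,.037),("out",.028,.04),("in",.020,.032)):
    ring("top",["pics/raw_a6.png"],(.5563,-.1173),.052,lo,hi,m)
    ring("top",["pics/top0.png","pics/raw_b5.png"],(.491,.2575),.1,lo,hi,m)
im=cv2.imread("pics/raw_b5.png"); s=crop(im,"t_b",(180,220,215,255),16)
for c,col in(((.491,.258),(0,0,255)),((.4924,.2564),(0,255,0))):
  for r in(.0315,):
   for a in range(0,360,3):
    p=proj("top",[c[0]+r*np.cos(np.radians(a)),c[1]+r*np.sin(np.radians(a)),.1]); q=(p-[180,220]+.5)*16-.5
    cv2.circle(s,tuple(int(x) for x in q),2,col,-1)
cv2.imwrite("pics/t_b.png",s)
E
```

```text
top peak [ 0.5566 -0.1159  0.0279] n 60 mad 0.00019603874245678957
top peak [0.4907 0.2579 0.0292] n 52 mad 0.0006664944553267695
top out [ 0.5563 -0.1157  0.0336] n 60 mad 0.0006716824208295238
top out [0.491  0.2584 0.0335] n 58 mad 0.0009311797246182654
top in [ 0.5563 -0.1163  0.0242] n 60 mad 0.00046292554888139985
top in [0.4906 0.2584 0.0265] n 58 mad 0.0010581523381065529
```

View pics/t_b.png

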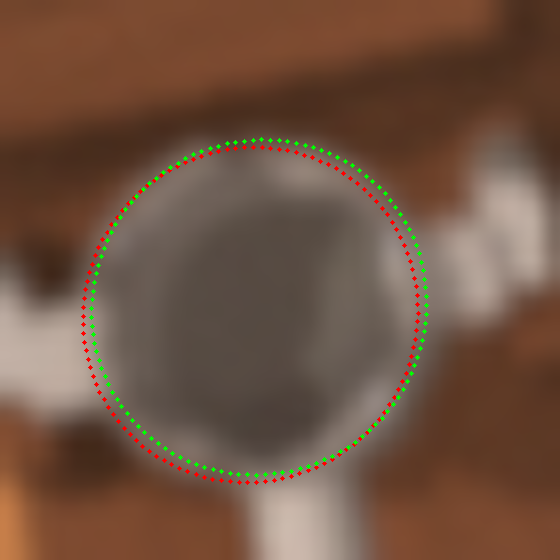

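```bash
python3 - <<'E'
from h import *
go((.491,.256,.142),56.8,2)
E
```

```text
clk 14.8 pos [0.4925 0.254  0.1656] jaw az 56.77 z [-0.001 -0.001 -1.   ] F [-0.7  0.2 -0.2] op 0.0641
shift cm [ 0.08 -0.23  2.36] /n [ 0.04 -0.12  1.18] turn [-0.03  0.06 -0.03] | shift after turn [ 0.08 -0.23  2.36] /n [ 0.041 -0.117  1.18 ]
```

>>> {"api": "carry_out", "payload": {
  "moves": [
    [0.1,-0.2,0.7,0,0,0,255],
    [0,-0.1,0.7,0,0,0,255],
    [0,0,0.5,0,0,0,255],
    [0,0,0,0,0,0,255],
    [0,0,0,0,0,0,255]
  ]
}}

```text
clock: 15.22
ee_pos: [0.4901, 0.2571, 0.1447]
tool_rot: [-2.763, -1.495, 0.001]
contact_force: [0.8, 0.1, -1.3]
opening: 0.0636
```

```bash
python3 - <<'E'
from h import *
go((.491,.256,.130),56.8,2)
E
```

```text
clk 15.2167 pos [0.4901 0.2571 0.1447] jaw az 56.82 z [-0.001 -0.    -1.   ] F [ 0.8  0.1 -1.3] op 0.0636
shift cm [-0.05  0.14  1.47] /n [-0.02  0.07  0.74] turn [-0.04  0.03  0.02] | shift after turn [-0.05  0.13  1.47] /n [-0.024  0.067  0.735]
```

>>> {"api": "carry_out", "payload": {
  "moves": [
    [0,0.1,0.4,0,0,0,255],
    [0,0,0.4,0,0,0,255],
    [0,0,0.3,0,0,0,255],
    [0,0,0,0,0,0,255]
  ]
}}

```text
clock: 15.55
ee_pos: [0.4911, 0.2566, 0.1326]
tool_rot: [-2.763, -1.495, 0.001]
contact_force: [-1.1, 0.0, -0.9]
opening: 0.0637
```

```bash
python3 - <<'E'
from h import *
go((.491,.256,.123),56.8,2)
snap("scene","c3",(275,110,355,190),7.5)
E
```

```text
clk 15.55 pos [0.4911 0.2566 0.1326] jaw az 56.83 z [-0.001 -0.    -1.   ] F [-1.1  0.  -0.9] op 0.0637
shift cm [-0.06  0.02  0.96] /n [-0.03  0.01  0.48] turn [-0.03  0.03  0.03] | shift after turn [-0.06  0.02  0.96] /n [-0.029  0.011  0.481]
```

View pics/c3.png

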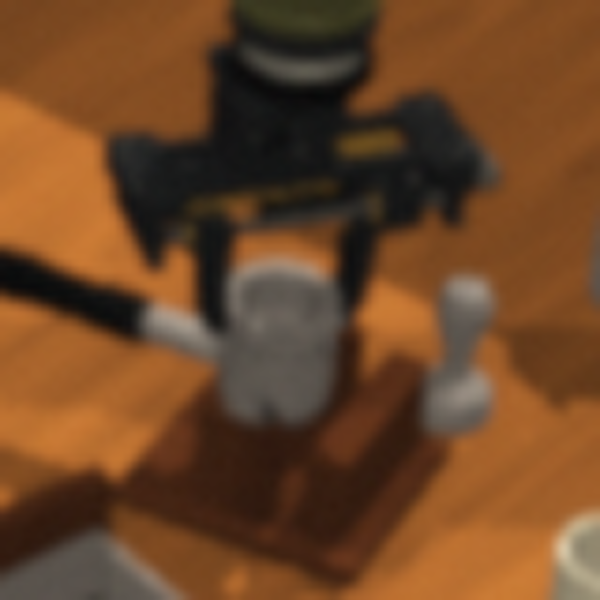

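>>> {"api": "carry_out", "payload": {
  "moves": [
    [0,0,0.3,0,0,0,255],
    [0,0,0.3,0,0,0,255],
    [0,0,0.3,0,0,0,255],
    [0,0,0,0,0,0,255]
  ]
}}

```text
clock: 15.93
ee_pos: [0.4915, 0.2567, 0.1233]
tool_rot: [-2.763, -1.495, -0.001]
contact_force: [0.4, -0.2, -0.4]
opening: 0.0638
```

```bash
python3 - <<'E'
from h import *
go((.491,.256,.112),56.8,2); print(sensors.read_state()['wrist_torque'])
E
```

```text
clk 15.9333 pos [0.4915 0.2567 0.1233] jaw az 56.83 z [ 0.  0. -1.] F [ 0.4 -0.2 -0.4] op 0.0638
shift cm [-0.09 -0.01  1.13] /n [-0.05 -0.    0.57] turn [ 0.01 -0.03  0.03] | shift after turn [-0.09 -0.01  1.13] /n [-0.045 -0.003  0.566]
[-0.05734567 -0.04202281 -0.04709482]
```

>>> {"api": "carry_out", "payload": {
  "moves": [
    [0,0,0.2,0,0,0,255],
    [0,0,0.2,0,0,0,255],
    [0,0,0.2,0,0,0,255]
  ]
}}

```text
clock: 16.18
ee_pos: [0.492, 0.257, 0.1186]
tool_rot: [-2.763, -1.494, -0.003]
contact_force: [-2.7, -1.0, 12.7]
opening: 0.0639
```

```bash
python3 - <<'E'
from h import *
go((.491,.256,.112),56.8,2); print(sensors.read_state()['wrist_torque'])
E
```

```text
clk 16.1833 pos [0.492  0.257  0.1186] jaw az 56.81 z [ 0.001  0.002 -1.   ] F [-2.7 -1.  12.7] op 0.0639
shift cm [-0.14 -0.03  0.66] /n [-0.07 -0.02  0.33] turn [ 0.02 -0.13  0.01] | shift after turn [-0.14 -0.03  0.66] /n [-0.069 -0.017  0.331]
[-0.22874078  0.64358449  0.05180013]
```

>>> {"api": "carry_out", "payload": {
  "moves": [
    [-0.1,0,0.1,0,0,0,255],
    [-0.1,0,0.2,0,0,0,255],
    [0,0,0.2,0,0,0,255]
  ]
}}

```text
clock: 16.43
ee_pos: [0.4918, 0.2568, 0.1161]
tool_rot: [-2.761, -1.493, -0.01]
contact_force: [-1.8, -1.5, 3.3]
opening: 0.0636
```

```bash
python3 - <<'E'
from h import *
go((.491,.256,.112),56.8,2); print(sensors.read_state()['wrist_torque'])
snap("scene","c4",(275,110,355,190),7.5)
E
```

```text
clk 16.4333 pos [0.4918 0.2568 0.1161] jaw az 56.82 z [ 0.004  0.005 -1.   ] F [-1.8 -1.5  3.3] op 0.0636
shift cm [-0.11 -0.02  0.41] /n [-0.06 -0.01  0.2 ] turn [ 0.03 -0.4   0.02] | shift after turn [-0.11 -0.02  0.41] /n [-0.055 -0.012  0.204]
[-0.27877362  0.40545218 -0.03954767]
```

View pics/c4.png

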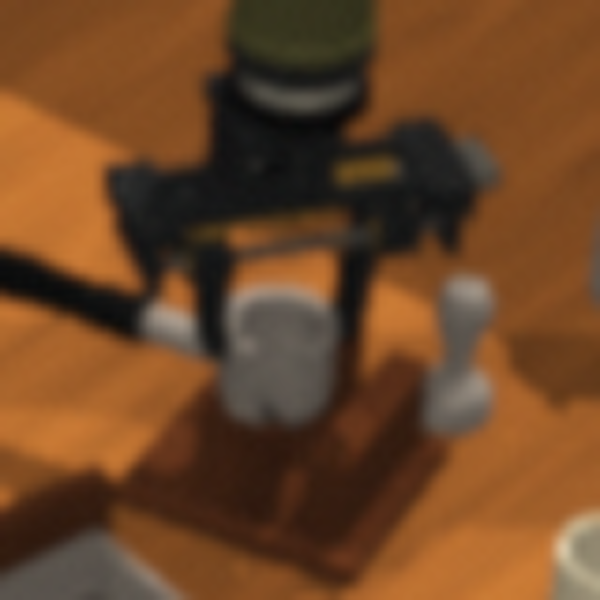

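The force peaked near 12.7 N and fell to 3.3 N, so the bead is going past the spring. I'll push on until the rim lands.

>>> {"api": "carry_out", "payload": {
  "moves": [
    [0,0,0.2,0,-0.3,0,255],
    [0,0,0.2,0,-0.2,0,255],
    [0,0,0.2,0,0,0,255]
  ]
}}

```text
clock: 16.73
ee_pos: [0.4918, 0.2568, 0.1113]
tool_rot: [2.763, 1.494, -0.003]
contact_force: [-7.9, -2.1, 40.1]
opening: 0.0636
```

```bash
python3 - <<'E'
from h import *
go((.491,.256,.112),56.8,2); print(sensors.read_state()['wrist_torque'])
E
```

```text
clk 16.7333 pos [0.4918 0.2568 0.1113] jaw az 56.8 z [-0.001 -0.002 -1.   ] F [-7.9 -2.1 40.1] op 0.0636
shift cm [-0.11 -0.03 -0.07] /n [-0.06 -0.01 -0.04] turn [ 0.    0.12 -0.  ] | shift after turn [-0.11 -0.03 -0.07] /n [-0.055 -0.013 -0.037]
[-0.56597965  1.72190727  0.03266061]
```

>>> {"api": "carry_out", "payload": {
  "moves": [
    [0,0,0.0,0,0,0,255]
  ]
}}

```text
clock: 16.82
ee_pos: [0.492, 0.2568, 0.1121]
tool_rot: [2.763, 1.494, -0.002]
contact_force: [-0.6, 0.1, -0.5]
opening: 0.0639
```

```bash
python3 - <<'E'
from h import *
go((.491,.256,.112),56.8,2); print(sensors.read_state()['wrist_torque'])
snap("scene","c5",(285,130,345,180),12)
E
```

```text
clk 16.8167 pos [0.492  0.2568 0.1121] jaw az 56.79 z [-0.001 -0.001 -1.   ] F [-0.6  0.1 -0.5] op 0.0639
shift cm [-0.12 -0.04  0.01] /n [-0.06 -0.02  0.  ] turn [ 0.01  0.09 -0.01] | shift after turn [-0.12 -0.04  0.01] /n [-0.062 -0.019  0.004]
[-0.06450547  0.02935844 -0.02175127]
```

View pics/c5.png

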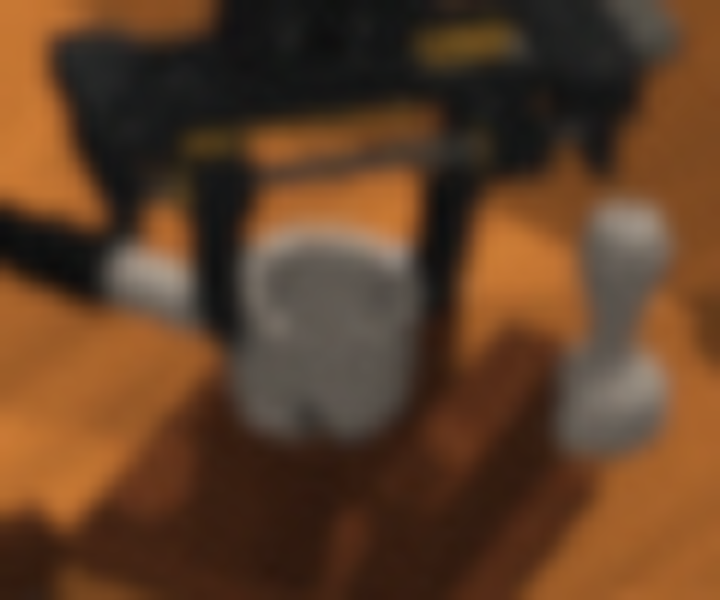

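>>> {"api": "carry_out", "payload": {
  "moves": [
    [-0.05,0,0.1,0,0,0,255],
    [0,0,0.1,0,0,0,255],
    [0,0,0.1,0,0,0,255]
  ]
}}

```text
clock: 17.12
ee_pos: [0.4921, 0.2568, 0.1116]
tool_rot: [2.763, 1.494, -0.0]
contact_force: [-3.1, -0.3, 14.0]
opening: 0.0637
```

```bash
python3 - <<'E'
from h import *
go((.491,.256,.112),56.8,2); print(sensors.read_state()['wrist_torque'])
E
```

```text
clk 17.1167 pos [0.4921 0.2568 0.1116] jaw az 56.79 z [ 0. -0. -1.] F [-3.1 -0.3 14. ] op 0.0637
shift cm [-0.12 -0.05 -0.04] /n [-0.06 -0.02 -0.02] turn [ 0.01  0.01 -0.01] | shift after turn [-0.12 -0.05 -0.04] /n [-0.061 -0.024 -0.019]
[-0.28638063  0.67546427  0.05715282]
```

>>> {"api": "carry_out", "payload": {
  "moves": [
    [0,0,0.15,0,0,0,255],
    [0,0,0.15,0,0,0,255]
  ]
}}

```text
clock: 17.28
ee_pos: [0.4921, 0.2568, 0.1115]
tool_rot: [-2.763, -1.493, -0.001]
contact_force: [-4.4, -1.5, 19.4]
opening: 0.0637
```

```bash
python3 - <<'E'
from h import *
go((.491,.256,.112),56.8,2)
snap("scene","d1",(200,110,360,230),5)
go((.491,.256,.112),56.8,2)
snap("top","d2")
go((.491,.256,.112),56.8,2)
print(proj("scene",[.491+.033*-.66*1,.256+.033*.75,.105]),proj("scene",[.491,.256,.105]))
E
```

```text
clk 17.2833 pos [0.4921 0.2568 0.1115] jaw az 56.78 z [ 0.     0.001 -1.   ] F [-4.4 -1.5 19.4] op 0.0637
shift cm [-0.12 -0.05 -0.05] /n [-0.06 -0.02 -0.02] turn [-0.02 -0.05 -0.02] | shift after turn [-0.12 -0.05 -0.05] /n [-0.061 -0.025 -0.023]
clk 17.3333 pos [0.4921 0.2567 0.1115] jaw az 56.79 z [ 0.     0.001 -1.   ] F [-4.3 -1.1 18.3] op 0.0635
shift cm [-0.12 -0.05 -0.05] /n [-0.06 -0.02 -0.02] turn [-0.02 -0.06 -0.01] | shift after turn [-0.12 -0.05 -0.05] /n [-0.061 -0.025 -0.023]
clk 17.3833 pos [0.4921 0.2567 0.1116] jaw az 56.78 z [ 0.     0.001 -1.   ] F [-4.8 -0.6 18.8] op 0.0635
shift cm [-0.12 -0.05 -0.04] /n [-0.06 -0.03 -0.02] turn [-0.02 -0.05 -0.02] | shift after turn [-0.12 -0.05 -0.04] /n [-0.06  -0.025 -0.022]
[311.21379453 148.64440584] [311.60918239 153.40624303]
```

View pics/d1.png

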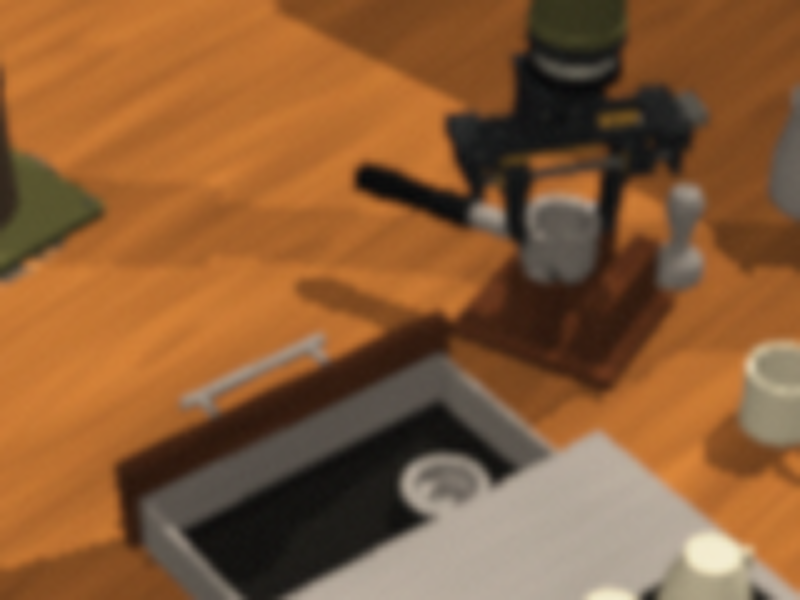

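View pics/raw_d2.png

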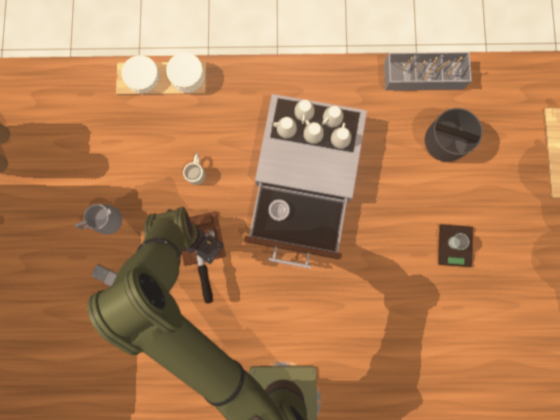

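```bash
python3 - <<'E'
from h import *
crop(cv2.imread("pics/raw_d2.png"),"d3",(240,180,350,280),6)
E
```

```text
(no output)
```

View pics/d3.png

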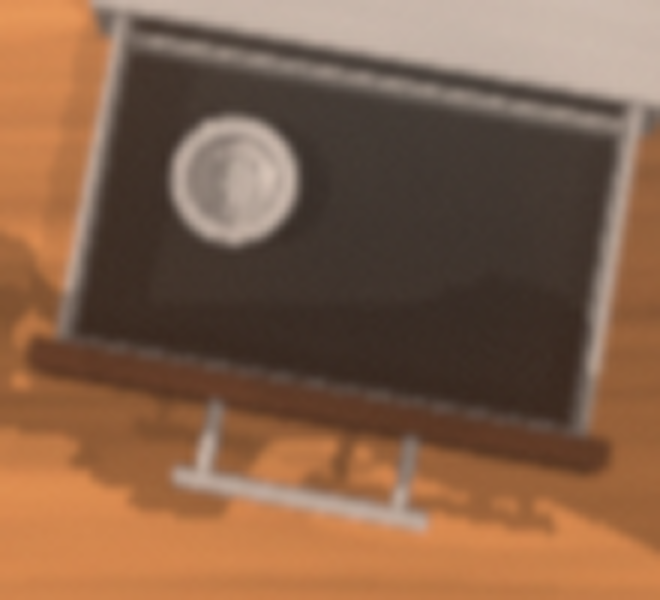

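```bash
python3 - <<'E'
from h import *
H=[onz("top",*up(p,(240,180),6),.077) for p in[(173,474),(427,522)]]; h=sum(H)/2
u=np.array([np.cos(np.radians(-10.7)),np.sin(np.radians(-10.7)),0])
print(h,"dist in front",(np.array([.6386,-.0692,.077])-h)@u, "moved from first view",(np.array([.57297,-.05517,.077])-h)@u)
E
```

```text
[ 0.41928231 -0.02494261  0.077     ] dist in front 0.22372149421269485 moved from first view 0.15662771376167775
```

```bash
python3 - <<'E'
from h import *
s=sensors.read_state(); print(s['clock'],s['contact_force'],s['opening']); print(robot.finish_job())
E
```

```text
17.3833 [-4.77866182 -0.62393274 18.77309587] 0.0634951428511506
the job is handed in; nothing more can be done
None
```

I pulled the drawer out to its stop, took the deep basket by its rim and pressed it into the portafilter. I handed the job in at 17.4 s with the fingers still gripping the rim and pressing down with about 19 N.

- **Drawer:** at the stop, two more pull commands gave no movement and the pull force rose. Taking the bar as centred in the grip, it was about 169 mm out. The last top view, after I let go, put it at about 168 mm, and the camera is only good to about 2 mm.
- **Basket:** the push peaked at about 12.7 N or more, dropped to 3.3 N as the bead passed the spring, then rose to 40 N as the rim landed. I eased off straight away. The tool stood within 1 mm of the height expected for a seated rim and was level to about 0.1°. The last scene view shows the basket sitting in the bowl.
- **Small disagreements:** the two cameras differed by about 2–3 mm on the bowl's centre, so I used a value between them. A sideways force of about 5 N remains while pressing. I did not measure the rim gap all round; "home" rests on the force, height and level readings.
- **Other things:** in the last pictures the shallow basket is still in the drawer, and the other things I could see on the counter look unmoved. I judged that by eye, and the arm partly hid the tamper and the brush from above.

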